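Cam-lock the prism carriage on its slide rail

TASK

Gently slide the prism carriage along its rail until its nose is fully home against the end stop. Then turn the eccentric knob clockwise until its lobe bears firmly on the carriage's side, feeling for the contact: about 10 newtons of clamping, not a hard squeeze, since more than 25 newtons strains the glass. Let go, leaving the carriage clamped at the stop and the other things on the bench where they are.

Things in the scene. Friction and masses are not known exactly. Their poses are not given: they have to be found in the camera images.
- rail: Fixed brass slide rail on a steel foot. Origin on the bench under its middle; local y along it, x across, z up. Bar 30 mm wide, top at 30 mm height, 268 mm long; end stop at the -y end, a 34 mm tall end plate at +y. Along its -x side, behind the carriage's skirt, runs a stiffly sprung gib strip, set 2 to 7 mm proud (not measured, differs each time), yielding at 20 N per mm.
- stop: Fixed steel end-stop block on the rail's -y end, 56 mm wide, 18 mm thick, 56 mm tall. Its origin coincides with the rail's; see stop_face for its working face.
- stop_face (a point): Middle of the stop's face that the carriage nose must touch, 37 mm above the bench; that face looks along local +y.
- carriage: Loose aluminium saddle straddling the rail, about 0.35 kg, 55 mm wide (x from -30 to +25), 110 mm long (y), top at 44 mm height, skirts down to 12 mm; loose sideways by 2 to 7 mm in all. Origin at bench level under its centre, axes as the rail's. On top sit a glass prism (ridge at 75 mm height) and, at the +y end, a brass post. Home, its origin is 55 mm from the stop face.
- carriage_post (a point): Middle of the carriage's upright round brass post: 16 mm diameter, from 44 to 84 mm height, this point at 64 mm; 42 mm from the carriage's centre towards +y. Push or grip it to slide the carriage.
- carriage_nose (a point): Middle of the carriage's front end face (its -y end), 37 mm above the bench.
- cam_base: Fixed steel pedestal 22 x 60 x 10 mm of the eccentric clamp, beside the rail on its local -x side near the stop, axes parallel to the rail's; about 43.5 mm from the rail's middle line to its origin, which lies on the bench on the cam's turning axis. It carries the cam.
- cam_grip (a point): On the cam's vertical turning axis, 80 mm above the bench, in the middle of the knob's grip bar: 56 mm long, 14 mm thick, from 66 to 94 mm height, on a 20 mm shaft. This point's x axis lies along the bar and turns with it; the lobe lies under the bar's -x half, which has a small dark dot on top.
- cam (a joint): Knob angle in rad, 0 to 2.7, clockwise from above; light friction, it stays where left. Turning, the lobe first nudges the carriage across its play (2 to 3 N, up to 0.12 N m), then from some angle between 1.0 and 1.9 rad presses it on the gib, to be felt: then 7 to 10 N more per 0.1 rad. 10 N of clamping takes about 0.23 to 0.35 N m on the knob. It drags the carriage towards the stop.
- pot: Bystander: open orange clay polishing pot, 84 mm across, 75 mm tall; origin under its centre.
- float: Bystander: green glass float, 80 mm across, 82 mm tall, flat underside; origin under its centre.
- square: Bystander: steel square lying flat, stock 18 x 110 x 12 mm, blade reaching 84 mm to local +x; origin under the stock's middle.
- wick_holder: Bystander: nickel lamp wick holder, 48 mm foot, 58 mm tall; origin under its centre.
- prism (a point): Middle of the glass prism on the carriage: 34 mm across the rail, 30 mm along it, 49 to 75 mm height, 16 mm from the carriage's centre towards +y.
- cam_disc (a point): Centre of the eccentric's steel disc: 36 mm diameter, 13 to 35 mm height, centre 7 mm off the turning axis, under the dotted half of the grip bar. At knob angle 0 it points straight away from the rail (local -x), so its reach from the axis towards the carriage is 18 mm - 7 mm x cos(angle).
Mind the look-alikes: they are no part of the job. There is more than one size of the carriage; the one meant has the size given above. Leave any pink look-alike of the cam_base alone.

How it is judged:
On the way, in this order (a step that is already met when the one before it is completed fails the run):
1. the carriage nose is home against the end stop (y of carriage_nose in the frame of stop_face below 0.003 m), for 0.2 s.
2. the lobe bears on the carriage with more than 5 N while it is home (contact force between cam_base and carriage above 5 N and y of carriage_nose in the frame of stop_face below 0.003 m), for 0.2 s.
At the end, for the whole second after the job is handed in: The carriage sits level on the rail, its nose within 3 mm of the stop face, at rest, with the cam lobe pressing on its side with 5 to 20 N and the knob still (all of step 2 and contact force between cam_base and carriage below 20 N and angle between carriage's own z axis and vertical below 0.05 rad and linear speed of carriage below 0.01 m/s and velocity of joint cam between -0.05 and 0.05 rad/s); the robot touches nothing.
It fails at once if the cam squeezes the carriage with more than 25 N (contact force between cam_base and carriage above 25 N).
It fails at once if the carriage is rammed into the stop with more than 25 N (contact force between stop and carriage above 25 N).
It fails at once if the carriage is lifted off the rail or tipped (height (world z) of carriage above 0.012 m or angle between carriage's own z axis and vertical above 0.2 rad).
It fails at once if a bystander is displaced by more than 15 mm (distance of any of pot, float, square, wick_holder from where it was at the start of the episode above 0.015 m).
It also fails if it takes over 70 s, if anything falls off the work surface, if the arm or the gripper's body presses on something with over 40 N, if the wrist force passes 120 N, or if a joint passes its speed limit or range.

ROBOT

A 6-joint arm with a two-finger parallel gripper is mounted at the origin on the work surface. World frame = base frame: x ahead of the robot, y to its left, z up, the work surface at z = 0. Lengths are in m, angles in rad, forces in N, time in s.
With the tool pointing down it reaches from about 0.35 to 0.775 m from the base axis. Payload 5.5 kg.
Tool frame: the origin (TCP) lies on the mounting face of the last link; the fingertips stand 173 mm ahead of it and the grasp point (between the pads) lies 155 mm ahead of it; z points along the fingers, y is the direction in which the jaws open and shut (so a half turn about z gives the same grasp; the last joint's range is limited). The gripper opens to 85 mm and grips with 20 to 120 N. Pads are 22 mm wide; open, the fingers measure 114 mm over their backs; the gripper's body (76 mm by 85 mm) begins 54 mm behind the grasp point. The pads swing forward as they close: fully open they stand 13 mm farther back than shut.
Start: joints at [1.2, 0.313, 0.046, 1.304, 0, 1.431], TCP at [0.132, 0.56, 0.405] pointing down, gripper open.
Joint ranges: [-2.76, 2.76], [-0.86, 1.69], [-1.03, 1.26], [-2.2, 2.34], [-1.47, 1.5], [-3.14, 3.14]. Speed limits (rad/s): [2.57, 2.57, 3.14, 3.14, 3.14, 3.14].

INTERFACE

Orientations are given as a unit quaternion [w, x, y, z].
In Python, from workcell import get_state, eyes, env gives the robot as it stands. The module is installed in compiled form; this text tells all that it offers.
- The arm moves only by the tool carry_out, never from a script. Its argument "motion" is a list of rows, each an object of numbers: "jaw": the opening, from -1 (shut) to 1 (fully open); "tx", "ty", "tz": the shift along the tool's x, y, z in cm; "wx", "wy", "wz": the turn, a rotation vector about the tool's x, y, z in degrees. In form: [{"jaw": .., "tx": .., "ty": .., "tz": .., "wx": .., "wy": .., "wz": ..}, ...]. A call has 1 to 20 rows; each row shifts and turns the commanded pose from where the row before left it, along the tool's axes as they then stand; what a row does not reach is not made up. A row lasts 1/8 s, in which the tool goes at most 62.5 mm and 10.7 degrees, less where a joint would pass 70% of its speed; a pose out of reach is approached as far as the arm can. A call with a gripper value outside its range is refused whole. The fingers move at their own pace and stop on an object; "force" is the grip in N (left out, the last holds). Time passes only in rows, so rows that do not move let the fingers close. It gives the time, the measured TCP pose, the force and the opening at its end, in the units of the state.
- get_state(): the state, without advancing time (a new reading comes with each control period).
- eyes.read_camera(name): name is "scene" or "top"; returns the picture (400x640x3 uint8, blue, green, red); there is no depth.
- eyes.calibration(name): a dict with "K" (3x3 intrinsics, pixels), "k1" (the pictures are not rectified: a ray, as slopes to the right and down, at radius r is drawn at 1 + k1 r^2 times it, then the intrinsics apply), "camera_from_world" (4x4, takes a point from world to camera coordinates). Camera axes: x right, y up, looking along -z (the intrinsics and any distortion apply to the point x, -y, -z); pixel columns grow to the right and rows downward; lengths in m; the calibration is good to about 2 mm. A picture is of the moment at which its call begins. calibration takes no time and is no camera call.
- env.hand_in(): hands the job in, once; it reports no verdict.
The state is a dict: "clock": time; "joint_pos": joint angles; "qvel": joint speeds; "tau": joint torques, N m; "tcp_pos": TCP position; "orientation": TCP orientation; "wrist_force": force on the tool from outside, world axes, zero at the start; "ft_torque": the same for the moment, N m; "finger_gap": finger opening in m.
Only numpy, scipy, OpenCV 4.12 (cv2) and the standard library are available. Lean on these libraries where they do the work, as an engineer would, in place of code of your own. Each camera call takes 0.05 s, during which the arm holds its last target.

## Working session

There is one attempt and no reset: what is moved stays moved. The work goes in short steps, Python scripts to look and compute and a tool call to move; the robot and the scene stay as the last step left them, time stands still between calls to the robot, and variables do not carry over. Pictures are saved under pics/ and viewed, and the job is handed in when it is done.

Besides the shell and the picture viewer there is one more tool, called after "Emit:" by a JSON object that holds its "method" and its "body", one argument or row to a line. carry_out: Moves the arm, as the interface text tells. Its arguments: {"type":"object","properties":{"motion":{"type":"array"},"force":{"type":"number"}},"required":["motion"]}

```bash
mkdir -p pics; python3 - <<'E'
from workcell import get_state, eyes, env
import cv2
for n in ("scene","top"):
    cv2.imwrite(f"pics/{n}0.png",eyes.read_camera(n))
    print(n,eyes.calibration(n))
print(get_state())
E
```

```text
scene {'K': array([[370.97169572,   0.        , 314.14099951],
       [  0.        , 370.97169572, 191.89028248],
       [  0.        ,   0.        ,   1.        ]]), 'k1': -0.0016604974090184594, 'camera_from_world': array([[-0.46648864,  0.88452582,  0.00155453,  0.23989277],
       [-0.70135234, -0.37095483,  0.60868498,  0.36598993],
       [ 0.53897424,  0.28285436,  0.79341047, -1.10887161],
       [ 0.        ,  0.        ,  0.        ,  1.        ]])}
top {'K': array([[426.32077803,   0.        , 319.3352678 ],
       [  0.        , 426.32077803, 201.04793884],
       [  0.        ,   0.        ,   1.        ]]), 'k1': -0.05121112659721017, 'camera_from_world': array([[-0.01980425, -0.99939807,  0.02848321,  0.019468  ],
       [ 0.99707865, -0.01764023,  0.07431681, -0.54729267],
       [-0.07376962,  0.02987179,  0.99682783, -0.79080889],
       [ 0.        ,  0.        ,  0.        ,  1.        ]])}
{'clock': 0.1, 'joint_pos': array([ 1.20037048e+00,  3.13915884e-01,  4.50638787e-02,  1.30357389e+00,
       -2.25032630e-05,  1.43120415e+00]), 'qvel': array([-0.00223876, -0.00027522,  0.00190233, -0.00128075, -0.00055992,
       -0.0001809 ]), 'tau': array([ 3.62004837e-03, -4.81723881e+01,  2.99244314e+01,  1.27207351e-02,
       -6.32123397e-05,  2.76363508e-06]), 'tcp_pos': array([0.13149638, 0.55957902, 0.40389141]), 'orientation': array([-1.94644368e-04,  1.15160711e-01,  9.93346539e-01, -7.91271075e-04]), 'wrist_force': array([ 0.04830442, -1.27593079,  0.14296171]), 'ft_torque': array([-0.03980594, -0.03505821,  0.00661754]), 'finger_gap': 0.08566749410691214}
```

View pics/scene0.png

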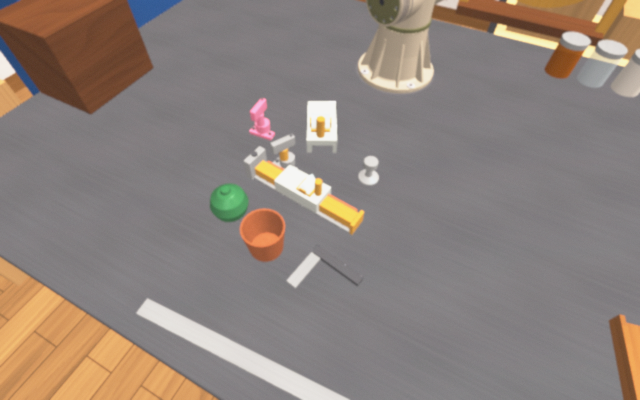

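View pics/top0.png

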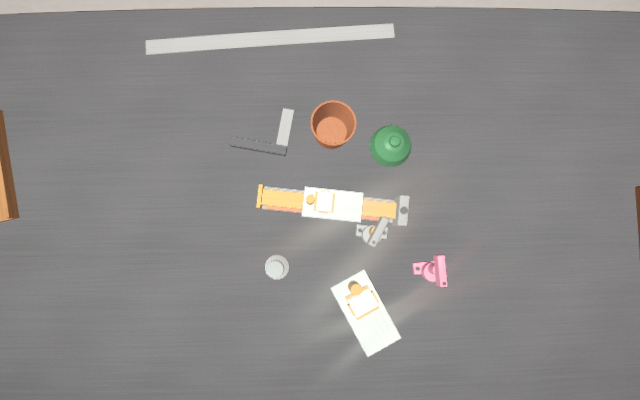

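The pictures show two carriages. One sits on the rail (top view ~(333,204), scene ~(302,188)). A larger white one lies loose on the bench (top ~(366,313), scene ~(321,125)). There are two cams: a steel one at top ~(373,232) beside the rail, and a pink one at (432,271). I'll confirm which is which in crops.

```bash
cat > h.py <<'E'
import numpy as np, cv2
from scipy.optimize import brentq
from workcell import get_state, eyes, env
def px(n,P):
    c=eyes.calibration(n);T=c["camera_from_world"];p=T[:3,:3]@np.array(P,float)+T[:3,3]
    s=np.array([p[0],-p[1]])/-p[2]; s=s*(1+c["k1"]*(s@s)); K=c["K"]
    return np.array([K[0,0]*s[0]+K[0,2],K[1,1]*s[1]+K[1,2]])
def world(n,uv,z):
    c=eyes.calibration(n);T=c["camera_from_world"];K=c["K"]
    d=np.array([(uv[0]-K[0,2])/K[0,0],(uv[1]-K[1,2])/K[1,1]]);s=d.copy()
    for _ in range(20): s=d/(1+c["k1"]*(s@s))
    r=T[:3,:3].T@np.array([s[0],-s[1],-1]); o=-T[:3,:3].T@T[:3,3]
    return o+r*(z-o[2])/r[2]
def crop(src,dst,x0,y0,x1,y1,f):
    i=cv2.imread(src)[y0:y1,x0:x1]; cv2.imwrite(dst,cv2.resize(i,None,fx=f,fy=f,interpolation=cv2.INTER_CUBIC))
E
python3 -c "
from h import *
crop('pics/top0.png','pics/tc0.png',250,170,420,290,4.7)
crop('pics/scene0.png','pics/sc0.png',235,90,375,235,4)"
```

```text
(no output)
```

View pics/tc0.png

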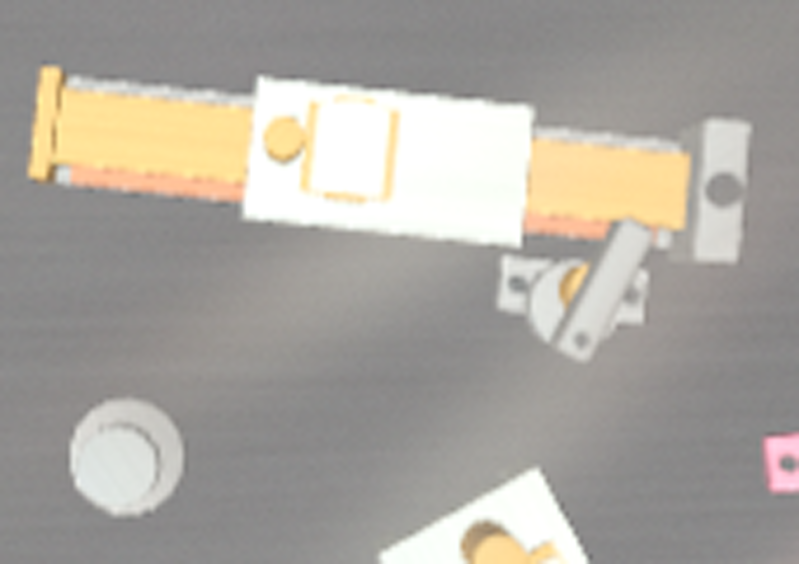

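View pics/sc0.png

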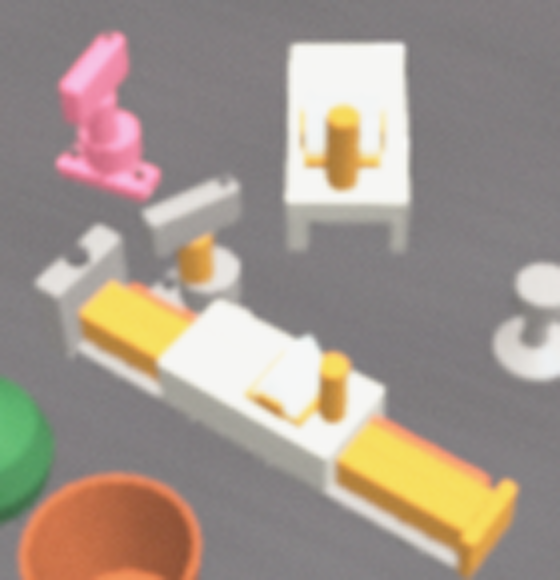

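```bash
python3 - <<'E'
from h import *
def t(u,v,z): return world('top',(250+u/4.7,170+v/4.7),z)
def s(u,v,z): return world('scene',(235+u/4,90+v/4),z)
np.set_printoptions(precision=4,suppress=True)
c=[t(*p,.044) for p in[(258,78),(533,105),(521,245),(243,217)]]
for p in c: print(p)
print('len',np.linalg.norm(c[1]-c[0]),np.linalg.norm(c[2]-c[3]),'wid',np.linalg.norm(c[3]-c[0]),np.linalg.norm(c[2]-c[1]))
print('ctr',sum(c)/4)
for a,b in((c[0],c[1]),(c[3],c[2])): d=b-a; print('dir',np.degrees(np.arctan2(d[1],d[0])))
print('post',t(286,139,.084), 'scene',s(335,358,.084))
st=[t(*p,.056) for p in[(705,119),(750,122),(740,262),(695,258)]]
print('stop',sum(st)/4,np.linalg.norm(st[1]-st[0]),np.linalg.norm(st[3]-st[0]))
print('face mid',(st[0]+st[3])/2)
g=[t(*p,.094) for p in[(625,220),(652,235),(585,362),(555,342)]]
print('grip',sum(g)/4,np.linalg.norm(g[2]-g[1]),np.linalg.norm(g[1]-g[0])); d=(g[3]+g[2]-g[0]-g[1]); print(np.degrees(np.arctan2(d[1],d[0])))
print('dot',t(582,341,.094))
sg=[s(*p,.094) for p in[(143,212),(155,225),(240,187),(228,174)]]
print('sgrip',sum(sg)/4,np.linalg.norm(sg[2]-sg[1]))
e=[t(*p,.034) for p in[(50,67),(43,180)]]; print('endplate',e, (e[0]+e[1])/2)
r=[t(*p,.03) for p in[(690,153),(684,229)]];print('rail end',r,(r[0]+r[1])/2)
E
```

```text
[0.5731 0.0361 0.044 ]
[ 0.5605 -0.0722  0.044 ]
[ 0.5054 -0.0659  0.044 ]
[0.5185 0.0429 0.044 ]
len 0.1089959628536124 0.10962340566137492 wid 0.05499478587844394 0.055455616102352466
ctr [ 0.5394 -0.0148  0.044 ]
dir -96.59252414375406
dir -96.83450468182983
post [0.5457 0.0259 0.084 ] scene [0.5454 0.0267 0.084 ]
stop [ 0.525  -0.1438  0.056 ] 0.017756073669165543 0.05433131392467252
face mid [ 0.5258 -0.1349  0.056 ]
grip [ 0.4873 -0.0899  0.094 ] 0.052968410256250785 0.011397810935146628
149.42061422825338
dot [ 0.4687 -0.0811  0.094 ]
sgrip [ 0.4909 -0.0879  0.094 ] 0.05242860956855928
endplate [array([0.5799, 0.1188, 0.034 ]), array([0.535 , 0.1219, 0.034 ])] [0.5575 0.1204 0.034 ]
rail end [array([ 0.5414, -0.137 ,  0.03  ]), array([ 0.5109, -0.1336,  0.03  ])] [ 0.5261 -0.1353  0.03  ]
```

Top crop: the rail carriage corners are at (258,78), (533,105), (521,245) and (243,217). That makes it about 109.5 x 55 mm, which matches the size given, and it sits on the rail, so it's the target. The steel cam next to the rail is the one to use; the pink one gets left alone. The nose is about 66 mm from the stop. The post is at (0.5455, 0.026) and agrees in both views.

First I'll shut the jaws, align with the rail and move to behind the post, staying high.

Emit:
{"method": "carry_out", "body": {
  "motion": [
    {"jaw": -1,"wz": -6.5},
    {"jaw": -1,"tx": -3.95,"ty": -3.68},
    {"jaw": -1,"tx": -3.95,"ty": -3.68},
    {"jaw": -1,"tx": -3.95,"ty": -3.68},
    {"jaw": -1,"tx": -3.95,"ty": -3.68},
    {"jaw": -1,"tx": -3.95,"ty": -3.68},
    {"jaw": -1,"tx": -3.95,"ty": -3.68},
    {"jaw": -1,"tx": -3.95,"ty": -3.68},
    {"jaw": -1,"tx": -3.95,"ty": -3.68},
    {"jaw": -1,"tx": -3.95,"ty": -3.68},
    {"jaw": -1,"tx": -3.95,"ty": -3.68},
    {"jaw": -1,"tx": -3.95,"ty": -3.68},
    {"jaw": -1,"tx": -3.95,"ty": -3.68},
    {"jaw": -1},
    {"jaw": -1}
  ]
}}

```text
invalid input at $.motion[0]: expected keys jaw, tx, ty, tz, wx, wy, wz
```

Emit:
{"method": "carry_out", "body": {
  "motion": [
    {"jaw": -1,"tx": 0,"ty": 0,"tz": 0,"wx": 0,"wy": 0,"wz": -6.5},
    {"jaw": -1,"tx": -3.95,"ty": -3.68,"tz": 0,"wx": 0,"wy": 0,"wz": 0},
    {"jaw": -1,"tx": -3.95,"ty": -3.68,"tz": 0,"wx": 0,"wy": 0,"wz": 0},
    {"jaw": -1,"tx": -3.95,"ty": -3.68,"tz": 0,"wx": 0,"wy": 0,"wz": 0},
    {"jaw": -1,"tx": -3.95,"ty": -3.68,"tz": 0,"wx": 0,"wy": 0,"wz": 0},
    {"jaw": -1,"tx": -3.95,"ty": -3.68,"tz": 0,"wx": 0,"wy": 0,"wz": 0},
    {"jaw": -1,"tx": -3.95,"ty": -3.68,"tz": 0,"wx": 0,"wy": 0,"wz": 0},
    {"jaw": -1,"tx": -3.95,"ty": -3.68,"tz": 0,"wx": 0,"wy": 0,"wz": 0},
    {"jaw": -1,"tx": -3.95,"ty": -3.68,"tz": 0,"wx": 0,"wy": 0,"wz": 0},
    {"jaw": -1,"tx": -3.95,"ty": -3.68,"tz": 0,"wx": 0,"wy": 0,"wz": 0},
    {"jaw": -1,"tx": -3.95,"ty": -3.68,"tz": 0,"wx": 0,"wy": 0,"wz": 0},
    {"jaw": -1,"tx": -3.95,"ty": -3.68,"tz": 0,"wx": 0,"wy": 0,"wz": 0},
    {"jaw": -1,"tx": -3.95,"ty": -3.68,"tz": 0,"wx": 0,"wy": 0,"wz": 0},
    {"jaw": -1,"tx": 0,"ty": 0,"tz": 0,"wx": 0,"wy": 0,"wz": 0},
    {"jaw": -1,"tx": 0,"ty": 0,"tz": 0,"wx": 0,"wy": 0,"wz": 0}
  ]
}}

```text
clock: 1.98
tcp_pos: [0.5502, 0.0657, 0.404]
orientation: [-0.001, 0.059, 0.998, 0.0]
wrist_force: [-0.4, -0.5, -0.6]
finger_gap: 0.0001
```

Emit:
{"method": "carry_out", "body": {
  "motion": [
    {"jaw": -1,"tx": 0,"ty": 0,"tz": 4.5,"wx": 0,"wy": 0,"wz": 0},
    {"jaw": -1,"tx": 0,"ty": 0,"tz": 4.5,"wx": 0,"wy": 0,"wz": 0},
    {"jaw": -1,"tx": 0,"ty": 0,"tz": 4.5,"wx": 0,"wy": 0,"wz": 0},
    {"jaw": -1,"tx": 0,"ty": 0,"tz": 3.0,"wx": 0,"wy": 0,"wz": 0},
    {"jaw": -1,"tx": 0,"ty": 0,"tz": 1.2,"wx": 0,"wy": 0,"wz": 0},
    {"jaw": -1,"tx": 0,"ty": 0,"tz": 0,"wx": 0,"wy": 0,"wz": 0},
    {"jaw": -1,"tx": 0,"ty": 0,"tz": 0,"wx": 0,"wy": 0,"wz": 0}
  ]
}}

```text
clock: 2.85
tcp_pos: [0.5512, 0.0661, 0.2292]
orientation: [0.001, 0.058, 0.998, 0.0]
wrist_force: [1.2, -0.2, -0.2]
finger_gap: -0.0002
```

```bash
python3 - <<'E'
from h import *
print(get_state()['wrist_force'],get_state()['tcp_pos'])
for n in ("scene","top"): cv2.imwrite(f"pics/{n}1.png",eyes.read_camera(n))
crop('pics/top1.png','pics/tc1.png',230,160,420,290,4)
crop('pics/scene1.png','pics/sc1.png',235,90,375,235,4)
cv2.imwrite('pics/c1.png',cv2.resize(np.hstack([cv2.resize(cv2.imread('pics/tc1.png'),(760,520)),cv2.resize(cv2.imread('pics/sc1.png'),(502,520))]),(800,330)))
E
```

```text
[ 1.19729371 -0.16557533 -0.23336754] [0.55116501 0.06610327 0.22923415]
```

View pics/c1.png

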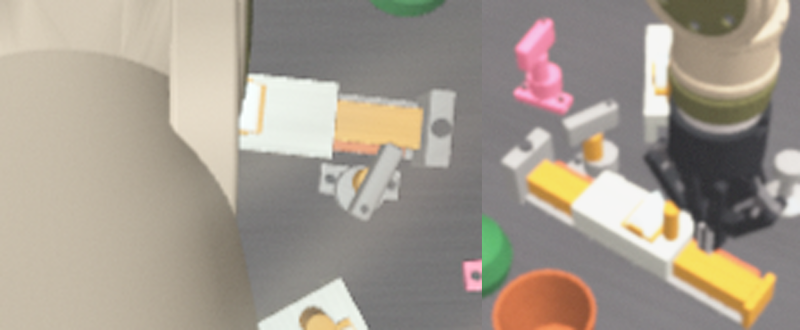

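The closed fingers stand just behind the post at about 56 mm height, clear of the prism. Pushing in small steps.

Emit:
{"method": "carry_out", "body": {
  "motion": [
    {"jaw": -1,"tx": 0,"ty": -0.4,"tz": 0,"wx": 0,"wy": 0,"wz": 0},
    {"jaw": -1,"tx": 0,"ty": -0.4,"tz": 0,"wx": 0,"wy": 0,"wz": 0},
    {"jaw": -1,"tx": 0,"ty": -0.4,"tz": 0,"wx": 0,"wy": 0,"wz": 0},
    {"jaw": -1,"tx": 0,"ty": -0.3,"tz": 0,"wx": 0,"wy": 0,"wz": 0},
    {"jaw": -1,"tx": 0,"ty": -0.3,"tz": 0,"wx": 0,"wy": 0,"wz": 0},
    {"jaw": -1,"tx": 0,"ty": -0.3,"tz": 0,"wx": 0,"wy": 0,"wz": 0},
    {"jaw": -1,"tx": 0,"ty": -0.4,"tz": 0,"wx": 0,"wy": 0,"wz": 0},
    {"jaw": -1,"tx": 0,"ty": -0.4,"tz": 0,"wx": 0,"wy": 0,"wz": 0},
    {"jaw": -1,"tx": 0,"ty": -0.4,"tz": 0,"wx": 0,"wy": 0,"wz": 0},
    {"jaw": -1,"tx": 0,"ty": -0.4,"tz": 0,"wx": 0,"wy": 0,"wz": 0},
    {"jaw": -1,"tx": 0,"ty": -0.4,"tz": 0,"wx": 0,"wy": 0,"wz": 0},
    {"jaw": -1,"tx": 0,"ty": -0.4,"tz": 0,"wx": 0,"wy": 0,"wz": 0},
    {"jaw": -1,"tx": 0,"ty": -0.4,"tz": 0,"wx": 0,"wy": 0,"wz": 0},
    {"jaw": -1,"tx": 0,"ty": -0.4,"tz": 0,"wx": 0,"wy": 0,"wz": 0},
    {"jaw": -1,"tx": 0,"ty": -0.3,"tz": 0,"wx": 0,"wy": 0,"wz": 0},
    {"jaw": -1,"tx": 0,"ty": -0.3,"tz": 0,"wx": 0,"wy": 0,"wz": 0},
    {"jaw": -1,"tx": 0,"ty": 0,"tz": 0,"wx": 0,"wy": 0,"wz": 0}
  ]
}}

```text
clock: 5.08
tcp_pos: [0.5437, 0.0068, 0.2277]
orientation: [-0.0, 0.059, 0.998, -0.0]
wrist_force: [-0.5, 0.6, 0.3]
finger_gap: 0.0002
```

```bash
python3 - <<'E'
from h import *
print(get_state()['wrist_force'],get_state()['tcp_pos'])
for n in ("scene","top"): cv2.imwrite(f"pics/{n}2.png",eyes.read_camera(n))
crop('pics/top2.png','pics/tc2.png',340,180,420,260,5)
crop('pics/scene2.png','pics/sc2.png',235,120,335,220,4)
cv2.imwrite('pics/c2.png',np.hstack([cv2.imread('pics/tc2.png'),cv2.imread('pics/sc2.png')]))
E
```

```text
[-0.45633793  0.61671549  0.31499749] [0.54365455 0.0067973  0.22770641]
```

View pics/c2.png

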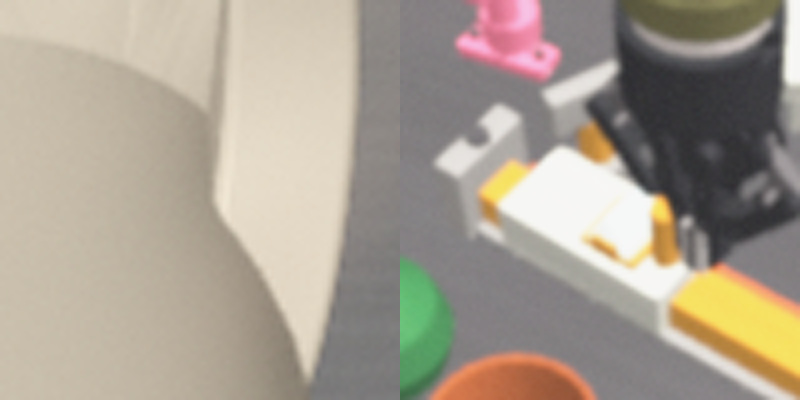

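```bash
python3 - <<'E'
from h import *
y=np.array([.1175,.9931,0])
a=world('scene',(276.25,156.75),.044);b=world('scene',(259.25,171.25),.044)
print(a,b,((a+b)/2-np.array([.5258,-.135,0]))@y, np.linalg.norm(a-b))
# check via scene stop top-face
for u,v,z in((468,173,.056),(525,115,.056)): print(world('scene',(235+(u-400)/4,120+v/4),z))
E
```

```text
[ 0.5019104  -0.10272153  0.044     ] [ 0.55583831 -0.11303934  0.044     ] 0.027293680687375043 0.05490606387501331
[ 0.5519864  -0.13254596  0.056     ]
[ 0.50064447 -0.12856068  0.056     ]
```

Carriage moved about 43 mm and the nose gap is now about 23 mm. Continuing 17 mm, then creeping.

Emit:
{"method": "carry_out", "body": {
  "motion": [
    {"jaw": -1,"tx": 0,"ty": -0.3,"tz": 0,"wx": 0,"wy": 0,"wz": 0},
    {"jaw": -1,"tx": 0,"ty": -0.3,"tz": 0,"wx": 0,"wy": 0,"wz": 0},
    {"jaw": -1,"tx": 0,"ty": -0.3,"tz": 0,"wx": 0,"wy": 0,"wz": 0},
    {"jaw": -1,"tx": 0,"ty": -0.3,"tz": 0,"wx": 0,"wy": 0,"wz": 0},
    {"jaw": -1,"tx": 0,"ty": -0.2,"tz": 0,"wx": 0,"wy": 0,"wz": 0},
    {"jaw": -1,"tx": 0,"ty": -0.2,"tz": 0,"wx": 0,"wy": 0,"wz": 0},
    {"jaw": -1,"tx": 0,"ty": -0.1,"tz": 0,"wx": 0,"wy": 0,"wz": 0},
    {"jaw": -1,"tx": 0,"ty": 0,"tz": 0,"wx": 0,"wy": 0,"wz": 0}
  ]
}}

```text
clock: 6.18
tcp_pos: [0.5417, -0.0099, 0.2277]
orientation: [0.0, 0.059, 0.998, -0.0]
wrist_force: [0.2, 2.1, 0.2]
finger_gap: 0.0002
```

Emit:
{"method": "carry_out", "body": {
  "motion": [
    {"jaw": -1,"tx": 0,"ty": -0.1,"tz": 0,"wx": 0,"wy": 0,"wz": 0},
    {"jaw": -1,"tx": 0,"ty": -0.1,"tz": 0,"wx": 0,"wy": 0,"wz": 0},
    {"jaw": -1,"tx": 0,"ty": 0,"tz": 0,"wx": 0,"wy": 0,"wz": 0}
  ]
}}

```text
clock: 6.55
tcp_pos: [0.5415, -0.0118, 0.2277]
orientation: [0.0, 0.059, 0.998, 0.0]
wrist_force: [-0.9, 2.1, 1.5]
finger_gap: 0.0001
```

Emit:
{"method": "carry_out", "body": {
  "motion": [
    {"jaw": -1,"tx": 0,"ty": -0.1,"tz": 0,"wx": 0,"wy": 0,"wz": 0},
    {"jaw": -1,"tx": 0,"ty": 0,"tz": 0,"wx": 0,"wy": 0,"wz": 0}
  ]
}}

```text
clock: 6.8
tcp_pos: [0.5413, -0.0128, 0.2277]
orientation: [0.0, 0.059, 0.998, 0.0]
wrist_force: [0.6, 2.1, 1.5]
finger_gap: -0.0
```

Only about 2 N of sliding friction so far. Creeping on.

Emit:
{"method": "carry_out", "body": {
  "motion": [
    {"jaw": -1,"tx": 0,"ty": -0.1,"tz": 0,"wx": 0,"wy": 0,"wz": 0},
    {"jaw": -1,"tx": 0,"ty": 0,"tz": 0,"wx": 0,"wy": 0,"wz": 0}
  ]
}}

```text
clock: 7.05
tcp_pos: [0.5412, -0.0138, 0.2277]
orientation: [0.0, 0.059, 0.998, -0.0]
wrist_force: [0.7, 1.8, 0.9]
finger_gap: 0.0001
```

Emit:
{"method": "carry_out", "body": {
  "motion": [
    {"jaw": -1,"tx": 0,"ty": -0.05,"tz": 0,"wx": 0,"wy": 0,"wz": 0},
    {"jaw": -1,"tx": 0,"ty": 0,"tz": 0,"wx": 0,"wy": 0,"wz": 0}
  ]
}}

```text
clock: 7.3
tcp_pos: [0.5412, -0.0142, 0.2277]
orientation: [0.0, 0.059, 0.998, 0.0]
wrist_force: [0.4, 2.0, 1.2]
finger_gap: 0.0004
```

```bash
python3 - <<'E'
from h import *
print(get_state()['wrist_force'],get_state()['tcp_pos'])
cv2.imwrite(f"pics/scene3.png",eyes.read_camera("scene"))
crop('pics/scene3.png','pics/sc3.png',235,120,315,190,8)
E
```

```text
[0.40929205 2.02397082 1.16398875] [ 0.54116862 -0.01424603  0.2276941 ]
```

View pics/sc3.png

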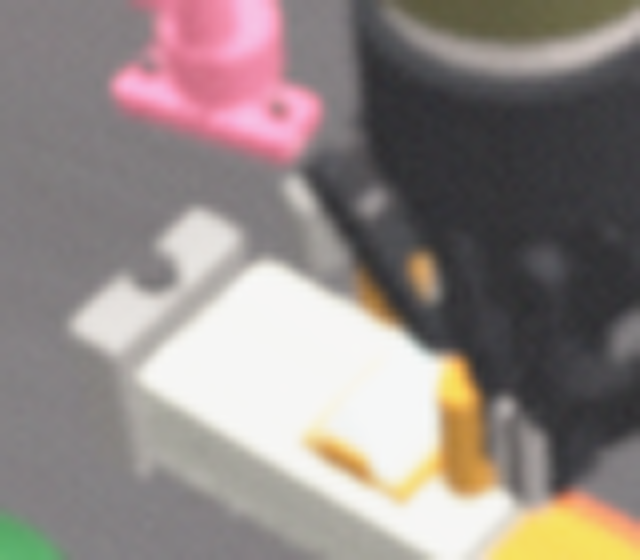

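The nose is now a few mm from the stop. Continuing with 0.5–1 mm steps.

Emit:
{"method": "carry_out", "body": {
  "motion": [
    {"jaw": -1,"tx": 0,"ty": -0.05,"tz": 0,"wx": 0,"wy": 0,"wz": 0},
    {"jaw": -1,"tx": 0,"ty": -0.05,"tz": 0,"wx": 0,"wy": 0,"wz": 0},
    {"jaw": -1,"tx": 0,"ty": 0,"tz": 0,"wx": 0,"wy": 0,"wz": 0}
  ]
}}

```text
clock: 7.72
tcp_pos: [0.5411, -0.0152, 0.2277]
orientation: [0.0, 0.059, 0.998, 0.0]
wrist_force: [0.7, 2.3, 1.0]
finger_gap: -0.0004
```

Emit:
{"method": "carry_out", "body": {
  "motion": [
    {"jaw": -1,"tx": 0,"ty": -0.05,"tz": 0,"wx": 0,"wy": 0,"wz": 0},
    {"jaw": -1,"tx": 0,"ty": 0,"tz": 0,"wx": 0,"wy": 0,"wz": 0}
  ]
}}

```text
clock: 7.98
tcp_pos: [0.541, -0.0157, 0.2277]
orientation: [0.0, 0.059, 0.998, 0.0]
wrist_force: [0.6, 2.3, 0.5]
finger_gap: 0.0003
```

Emit:
{"method": "carry_out", "body": {
  "motion": [
    {"jaw": -1,"tx": 0,"ty": -0.05,"tz": 0,"wx": 0,"wy": 0,"wz": 0},
    {"jaw": -1,"tx": 0,"ty": 0,"tz": 0,"wx": 0,"wy": 0,"wz": 0}
  ]
}}

```text
clock: 8.22
tcp_pos: [0.5409, -0.0162, 0.2277]
orientation: [0.0, 0.059, 0.998, 0.0]
wrist_force: [0.5, 3.0, 1.4]
finger_gap: -0.0
```

Emit:
{"method": "carry_out", "body": {
  "motion": [
    {"jaw": -1,"tx": 0,"ty": -0.05,"tz": 0,"wx": 0,"wy": 0,"wz": 0},
    {"jaw": -1,"tx": 0,"ty": 0,"tz": 0,"wx": 0,"wy": 0,"wz": 0}
  ]
}}

```text
clock: 8.48
tcp_pos: [0.5409, -0.0165, 0.2277]
orientation: [0.0, 0.058, 0.998, 0.0]
wrist_force: [0.2, 4.7, 1.5]
finger_gap: -0.0001
```

Emit:
{"method": "carry_out", "body": {
  "motion": [
    {"jaw": -1,"tx": 0,"ty": -0.04,"tz": 0,"wx": 0,"wy": 0,"wz": 0},
    {"jaw": -1,"tx": 0,"ty": 0,"tz": 0,"wx": 0,"wy": 0,"wz": 0},
    {"jaw": -1,"tx": 0,"ty": 0,"tz": 0,"wx": 0,"wy": 0,"wz": 0}
  ]
}}

```text
clock: 8.85
tcp_pos: [0.5407, -0.0166, 0.2277]
orientation: [-0.0, 0.058, 0.998, 0.001]
wrist_force: [0.0, 5.9, 2.2]
finger_gap: -0.0001
```

Emit:
{"method": "carry_out", "body": {
  "motion": [
    {"jaw": -1,"tx": 0,"ty": -0.04,"tz": 0,"wx": 0,"wy": 0,"wz": 0},
    {"jaw": -1,"tx": 0,"ty": 0,"tz": 0,"wx": 0,"wy": 0,"wz": 0},
    {"jaw": -1,"tx": 0,"ty": 0,"tz": 0,"wx": 0,"wy": 0,"wz": 0}
  ]
}}

```text
clock: 9.22
tcp_pos: [0.5406, -0.0168, 0.2277]
orientation: [-0.0, 0.058, 0.998, 0.001]
wrist_force: [-0.1, 7.4, 3.1]
finger_gap: 0.0001
```

```bash
python3 - <<'E'
from h import *
print(get_state()['wrist_force'],get_state()['tcp_pos'])
cv2.imwrite(f"pics/scene4.png",eyes.read_camera("scene"))
crop('pics/scene4.png','pics/sc4.png',235,120,315,190,8)
E
```

```text
[-0.05468844  7.37188267  3.12673357] [ 0.54062777 -0.01679387  0.22771387]
```

View pics/sc4.png

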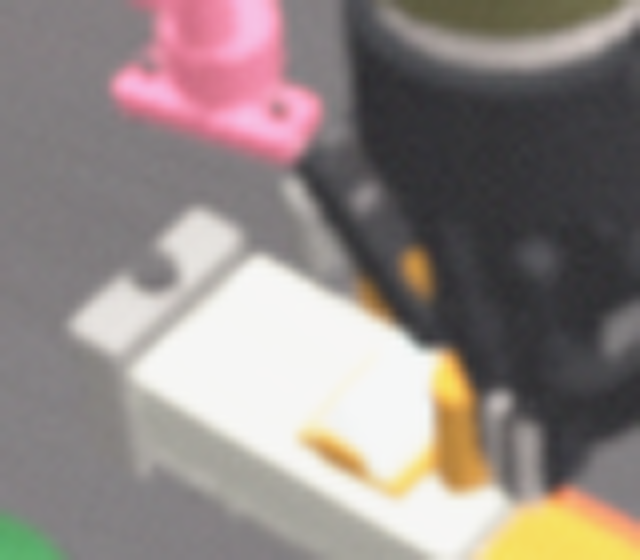

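Contact at the stop: the push builds steadily to about 7 N, and the travel (83 mm) matches the estimate. Backing off, rising and looking again.

Emit:
{"method": "carry_out", "body": {
  "motion": [
    {"jaw": -1,"tx": 0,"ty": 0.2,"tz": 0,"wx": 0,"wy": 0,"wz": 0},
    {"jaw": -1,"tx": 0,"ty": 1.5,"tz": 0,"wx": 0,"wy": 0,"wz": 0},
    {"jaw": -1,"tx": 0,"ty": 2.0,"tz": -1,"wx": 0,"wy": 0,"wz": 0},
    {"jaw": -1,"tx": 0,"ty": 3.0,"tz": -4,"wx": 0,"wy": 0,"wz": 0},
    {"jaw": -1,"tx": 0,"ty": 4,"tz": -4,"wx": 0,"wy": 0,"wz": 0},
    {"jaw": -1,"tx": 0,"ty": 5,"tz": -3,"wx": 0,"wy": 0,"wz": 0},
    {"jaw": -1,"tx": 0,"ty": 5,"tz": 0,"wx": 0,"wy": 0,"wz": 0},
    {"jaw": -1,"tx": 0,"ty": 5,"tz": 0,"wx": 0,"wy": 0,"wz": 0},
    {"jaw": -1,"tx": 0,"ty": 0,"tz": 0,"wx": 0,"wy": 0,"wz": 0},
    {"jaw": -1,"tx": 0,"ty": 0,"tz": 0,"wx": 0,"wy": 0,"wz": 0}
  ]
}}

```text
clock: 10.52
tcp_pos: [0.5704, 0.2386, 0.3478]
orientation: [-0.0, 0.058, 0.998, -0.0]
wrist_force: [0.9, -0.1, -0.1]
finger_gap: 0.0002
```

```bash
python3 - <<'E'
from h import *
print(get_state())
for n in ("scene","top"): cv2.imwrite(f"pics/{n}5.png",eyes.read_camera(n))
crop('pics/top5.png','pics/tc5.png',330,180,420,255,8)
crop('pics/scene5.png','pics/sc5.png',240,125,320,195,8)
E
```

```text
{'clock': 10.525, 'joint_pos': array([ 2.66545231e-01,  4.17582597e-01,  5.80535929e-02,  1.21164327e+00,
       -5.21073142e-04,  3.82448893e-01]), 'qvel': array([-0.03197337, -0.00828653, -0.01383874, -0.00294829,  0.00162242,
       -0.00266455]), 'tau': array([ 1.01320546e+00, -5.31492019e+01,  2.96687347e+01, -4.03398997e-02,
        4.86337335e-02,  1.29311776e-02]), 'tcp_pos': array([0.57035408, 0.23859077, 0.34781567]), 'orientation': array([-9.50956953e-05,  5.79193470e-02,  9.98321214e-01, -3.06871376e-04]), 'wrist_force': array([ 0.93765281, -0.0566354 , -0.1426529 ]), 'ft_torque': array([-0.01291934,  0.02686316, -0.00067407]), 'finger_gap': 0.00020290389180520742}
```

View pics/tc5.png

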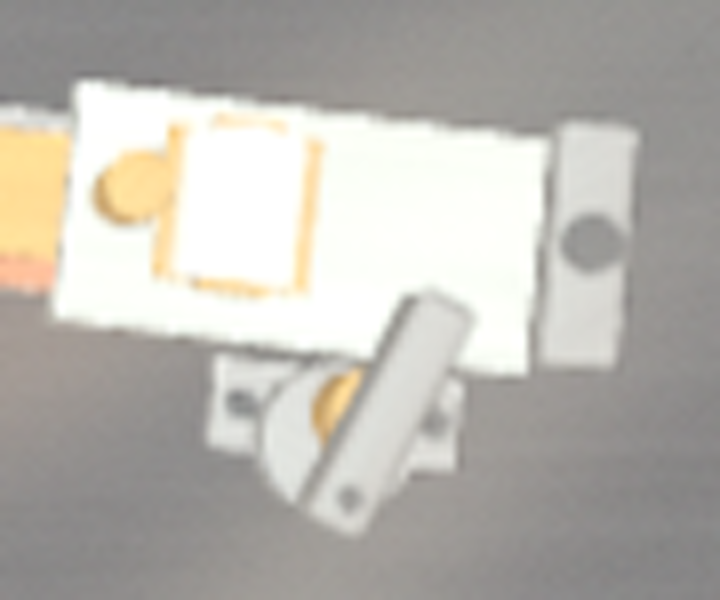

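View pics/sc5.png

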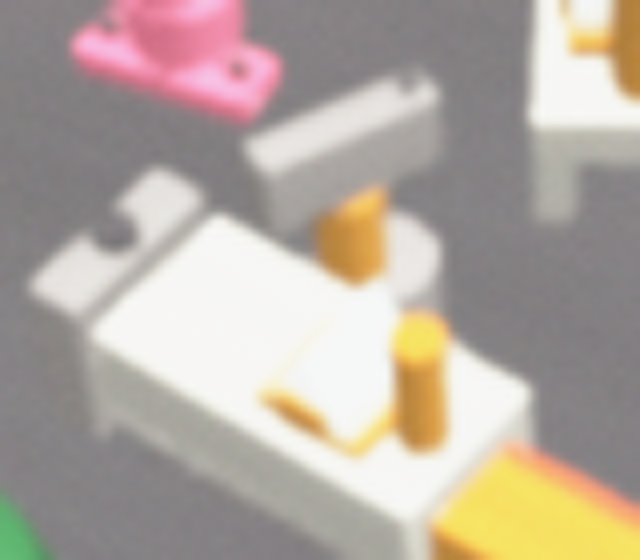

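```bash
python3 - <<'E'
from h import *
np.set_printoptions(precision=4,suppress=True)
def t(u,v,z): return world('top',(330+u/8,180+v/8),z)
def s(u,v,z): return world('scene',(240+u/8,125+v/8),z)
y=np.array([.1175,.9931,0]);x=np.array([.9931,-.1175,0])
a,b=t(447,303,.094),t(333,523,.094); d=b-a
print('top bar',(a+b)/2,np.linalg.norm(d),np.degrees(np.arctan2(d[1],d[0])),'dot',t(350,499,.094))
a,b=s(252,157,.094),s(430,88,.094); d=b-a
print('scene bar',(a+b)/2,np.linalg.norm(d),np.degrees(np.arctan2(d[1],d[0])),'dot',s(411,84,.094))
c=[t(*p,.044) for p in((78,82),(552,138),(528,376),(55,318))]; n=(c[1]+c[2])/2
print('carr',sum(c)/4,n,[np.degrees(np.arctan2(*(q-p)[[1,0]])) for p,q in((c[0],c[1]),(c[3],c[2]))])
st=[t(*p,.056) for p in((560,122),(637,130),(615,368),(540,362))]; f=(st[0]+st[3])/2
print('stop',f,'gap',(n-f)@y,'x',(n-f)@x)
print('cam holes', (t(242,400,.01)+t(434,424,.01))/2)
E
```

```text
top bar [ 0.4874 -0.0903  0.094 ] 0.053698561703207776 150.8427273364336 dot [ 0.469 -0.081  0.094]
scene bar [ 0.4923 -0.0877  0.094 ] 0.05311577940870968 147.25075231202192 dot [ 0.471  -0.0786  0.094 ]
carr [ 0.5303 -0.0799  0.044 ] [ 0.5227 -0.1347  0.044 ] [np.float64(-97.71327680368958), np.float64(-98.09143395405604)]
stop [ 0.5255 -0.1346  0.056 ] gap -0.0004887609832213121 x -0.0028134564427581437
cam holes [ 0.4877 -0.0918  0.01  ]
```

Carriage is home: measured gap is -0.5 mm, i.e. about 0 within error, with under 1.5° of yaw. The knob axis is at about (0.488, -0.090) and the bar's dotted end points along about 150°, i.e. knob angle about 0.4. Moving above the knob with the jaws part open and aligned across the bar.

Emit:
{"method": "carry_out", "body": {
  "motion": [
    {"jaw": -0.25,"tx": 0.624,"ty": -4.8,"tz": 0,"wx": 0,"wy": 0,"wz": 0},
    {"jaw": -0.25,"tx": 0.624,"ty": -4.8,"tz": 0,"wx": 0,"wy": 0,"wz": 0},
    {"jaw": -0.25,"tx": 0.624,"ty": -4.8,"tz": 0,"wx": 0,"wy": 0,"wz": 0},
    {"jaw": -0.25,"tx": 0.624,"ty": -4.8,"tz": 0,"wx": 0,"wy": 0,"wz": 0},
    {"jaw": -0.25,"tx": 0.624,"ty": -4.8,"tz": 0,"wx": 0,"wy": 0,"wz": 0},
    {"jaw": -0.25,"tx": 0.624,"ty": -4.8,"tz": 0,"wx": 0,"wy": 0,"wz": 0},
    {"jaw": -0.25,"tx": 0.624,"ty": -4.8,"tz": 0,"wx": 0,"wy": 0,"wz": 0},
    {"jaw": -0.25,"tx": 0,"ty": 0,"tz": 0,"wx": 0,"wy": 0,"wz": 7.7},
    {"jaw": -0.25,"tx": 0,"ty": 0,"tz": 0,"wx": 0,"wy": 0,"wz": 7.8},
    {"jaw": -0.25,"tx": 0,"ty": 0,"tz": 0,"wx": 0,"wy": 0,"wz": 7.8},
    {"jaw": -0.25,"tx": 0,"ty": 0,"tz": 0,"wx": 0,"wy": 0,"wz": 0},
    {"jaw": -0.25,"tx": 0,"ty": 0,"tz": 0,"wx": 0,"wy": 0,"wz": 0}
  ]
}}

```text
clock: 12.12
tcp_pos: [0.4878, -0.0913, 0.3478]
orientation: [0.0, 0.259, 0.966, 0.0]
wrist_force: [-1.4, -0.6, 0.3]
finger_gap: 0.0319
```

```bash
python3 - <<'E'
from h import *
from scipy.spatial.transform import Rotation as R
s=get_state();q=s['orientation'];r=R.from_quat(q[[1,2,3,0]]).as_matrix()
print(s['tcp_pos'],s['finger_gap'],np.degrees(np.arctan2(r[1,1],r[0,1])),r[:,2]); d=np.array([.488,-.090,.240])-s['tcp_pos']; print('tool delta cm',100*r.T@d, s['ft_torque'],s['wrist_force'],s['joint_pos'])
E
```

```text
[ 0.48780344 -0.09133811  0.34781398] 0.03193228969229182 60.03681507311751 [ 1.26470206e-04 -3.18655482e-05 -9.99999991e-01]
tool delta cm [ 0.05115504  0.12535994 10.78139618] [ 0.05140352 -0.02150887 -0.01831301] [-1.4391719  -0.62906595  0.32215485] [-3.47009104e-01  1.87514641e-01 -2.61069336e-01  1.12208258e+00
  1.30446635e-05  1.75947131e-01]
```

Emit:
{"method": "carry_out", "body": {
  "motion": [
    {"jaw": -0.25,"tx": 0.05,"ty": 0.12,"tz": 3,"wx": 0,"wy": 0,"wz": 0},
    {"jaw": -0.25,"tx": 0,"ty": 0,"tz": 2.5,"wx": 0,"wy": 0,"wz": 0},
    {"jaw": -0.25,"tx": 0,"ty": 0,"tz": 1,"wx": 0,"wy": 0,"wz": 0},
    {"jaw": -0.25,"tx": 0,"ty": 0,"tz": 1,"wx": 0,"wy": 0,"wz": 0},
    {"jaw": -0.25,"tx": 0,"ty": 0,"tz": 1,"wx": 0,"wy": 0,"wz": 0},
    {"jaw": -0.25,"tx": 0,"ty": 0,"tz": 1,"wx": 0,"wy": 0,"wz": 0},
    {"jaw": -0.25,"tx": 0,"ty": 0,"tz": 1,"wx": 0,"wy": 0,"wz": 0},
    {"jaw": -0.25,"tx": 0,"ty": 0,"tz": 0.3,"wx": 0,"wy": 0,"wz": 0},
    {"jaw": -0.25,"tx": 0,"ty": 0,"tz": 0,"wx": 0,"wy": 0,"wz": 0}
  ]
}}

```text
clock: 13.25
tcp_pos: [0.4883, -0.0895, 0.2395]
orientation: [-0.0, 0.259, 0.966, 0.0]
wrist_force: [0.1, -0.6, 0.3]
finger_gap: 0.0319
```

```bash
python3 - <<'E'
from h import *
s=get_state();print(s['tcp_pos'],s['finger_gap'],s['wrist_force'],s['ft_torque'])
cv2.imwrite("pics/scene6.png",eyes.read_camera("scene"))
crop('pics/scene6.png','pics/sc6.png',230,100,330,200,6)
E
```

```text
[ 0.48826568 -0.08951724  0.23948004] 0.03185452423447518 [ 0.07079056 -0.63234545  0.33870591] [-0.01894977 -0.00465442  0.02751949]
```

View pics/sc6.png

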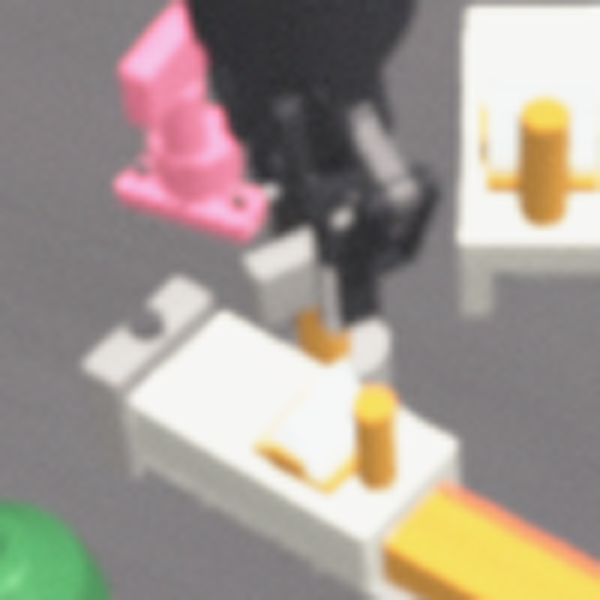

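The fingers straddle the bar cleanly; closing with 40 N.

Emit:
{"method": "carry_out", "body": {
  "motion": [
    {"jaw": -1,"tx": 0,"ty": 0,"tz": 0,"wx": 0,"wy": 0,"wz": 0},
    {"jaw": -1,"tx": 0,"ty": 0,"tz": 0,"wx": 0,"wy": 0,"wz": 0},
    {"jaw": -1,"tx": 0,"ty": 0,"tz": 0,"wx": 0,"wy": 0,"wz": 0},
    {"jaw": -1,"tx": 0,"ty": 0,"tz": 0,"wx": 0,"wy": 0,"wz": 0},
    {"jaw": -1,"tx": 0,"ty": 0,"tz": 0,"wx": 0,"wy": 0,"wz": 0}
  ],
  "force": 40
}}

```text
clock: 13.92
tcp_pos: [0.4883, -0.0899, 0.2405]
orientation: [0.0, 0.259, 0.966, -0.001]
wrist_force: [-3.0, -4.0, 5.0]
finger_gap: 0.0132
```

```bash
cat > st.py <<'E'
from h import *
from scipy.spatial.transform import Rotation as R
s=get_state();q=s['orientation'];r=R.from_quat(q[[1,2,3,0]]).as_matrix()
a=np.degrees(np.arctan2(r[1,1],r[0,1]))
print(round(s['clock'],2),'tcp',s['tcp_pos'].round(4),'gap',round(s['finger_gap'],4),'F',s['wrist_force'].round(1),'T',s['ft_torque'].round(3),'jaw',a.round(2),'knob est',np.radians(83.3-a).round(3))
E
python3 st.py
```

```text
13.93 tcp [ 0.4883 -0.0899  0.2405] gap 0.0132 F [-3. -4.  5.] T [-0.28   0.471  0.046] jaw 59.95 knob est 0.407
```

Bar gripped (gap 13 mm). There's a 5 N side load from a small centring error, so I'll ease it off, then turn clockwise 30°.

Emit:
{"method": "carry_out", "body": {
  "motion": [
    {"jaw": -1,"tx": 0,"ty": -0.1,"tz": -0.05,"wx": 0,"wy": 0,"wz": 0},
    {"jaw": -1,"tx": 0,"ty": 0,"tz": 0,"wx": 0,"wy": 0,"wz": 0},
    {"jaw": -1,"tx": 0,"ty": 0,"tz": 0,"wx": 0,"wy": 0,"wz": 3},
    {"jaw": -1,"tx": 0,"ty": 0,"tz": 0,"wx": 0,"wy": 0,"wz": 3},
    {"jaw": -1,"tx": 0,"ty": 0,"tz": 0,"wx": 0,"wy": 0,"wz": 0},
    {"jaw": -1,"tx": 0,"ty": 0,"tz": 0,"wx": 0,"wy": 0,"wz": 0}
  ]
}}

```text
clock: 14.68
tcp_pos: [0.4882, -0.0902, 0.2405]
orientation: [0.0, 0.309, 0.951, 0.001]
wrist_force: [1.8, 3.3, 3.1]
finger_gap: 0.0136
```

```bash
python3 st.py
```

```text
14.68 tcp [ 0.4882 -0.0902  0.2405] gap 0.0136 F [1.8 3.3 3.1] T [ 0.685 -0.387 -0.035] jaw 54.04 knob est 0.511
```

Emit:
{"method": "carry_out", "body": {
  "motion": [
    {"jaw": -1,"tx": 0,"ty": 0.04,"tz": 0,"wx": 0,"wy": 0,"wz": 4},
    {"jaw": -1,"tx": 0,"ty": 0,"tz": 0,"wx": 0,"wy": 0,"wz": 4},
    {"jaw": -1,"tx": 0,"ty": 0,"tz": 0,"wx": 0,"wy": 0,"wz": 4},
    {"jaw": -1,"tx": 0,"ty": 0,"tz": 0,"wx": 0,"wy": 0,"wz": 4},
    {"jaw": -1,"tx": 0,"ty": 0,"tz": 0,"wx": 0,"wy": 0,"wz": 4},
    {"jaw": -1,"tx": 0,"ty": 0,"tz": 0,"wx": 0,"wy": 0,"wz": 4},
    {"jaw": -1,"tx": 0,"ty": 0,"tz": 0,"wx": 0,"wy": 0,"wz": 0},
    {"jaw": -1,"tx": 0,"ty": 0,"tz": 0,"wx": 0,"wy": 0,"wz": 0}
  ]
}}

```text
clock: 15.68
tcp_pos: [0.4886, -0.0899, 0.2405]
orientation: [0.001, 0.499, 0.866, 0.001]
wrist_force: [3.9, 3.9, 3.4]
finger_gap: 0.0131
```

```bash
python3 st.py; sleep 0.1
```

```text
15.68 tcp [ 0.4886 -0.0899  0.2405] gap 0.0131 F [3.9 3.9 3.4] T [ 0.822 -0.808 -0.05 ] jaw 30.11 knob est 0.928
```

Emit:
{"method": "carry_out", "body": {
  "motion": [
    {"jaw": -1,"tx": 0,"ty": 0.06,"tz": 0,"wx": 0,"wy": 0,"wz": 0},
    {"jaw": -1,"tx": 0,"ty": 0,"tz": 0,"wx": 0,"wy": 0,"wz": 2},
    {"jaw": -1,"tx": 0,"ty": 0,"tz": 0,"wx": 0,"wy": 0,"wz": 2},
    {"jaw": -1,"tx": 0,"ty": 0,"tz": 0,"wx": 0,"wy": 0,"wz": 0}
  ]
}}

```text
clock: 16.18
tcp_pos: [0.4888, -0.0897, 0.2405]
orientation: [0.0, 0.53, 0.848, 0.0]
wrist_force: [3.4, 4.3, 4.9]
finger_gap: 0.0133
```

```bash
python3 st.py; sleep 0.1
```

```text
16.18 tcp [ 0.4888 -0.0897  0.2405] gap 0.0133 F [3.4 4.3 4.9] T [ 0.851 -0.657 -0.045] jaw 25.95 knob est 1.001
```

Emit:
{"method": "carry_out", "body": {
  "motion": [
    {"jaw": -1,"tx": 0,"ty": 0,"tz": 0,"wx": 0,"wy": 0,"wz": 2},
    {"jaw": -1,"tx": 0,"ty": 0,"tz": 0,"wx": 0,"wy": 0,"wz": 2},
    {"jaw": -1,"tx": 0,"ty": 0,"tz": 0,"wx": 0,"wy": 0,"wz": 0}
  ]
}}

```text
clock: 16.55
tcp_pos: [0.4889, -0.0897, 0.2405]
orientation: [0.0, 0.56, 0.829, 0.001]
wrist_force: [2.7, 4.5, 5.5]
finger_gap: 0.0134
```

```bash
python3 st.py; sleep 0.1
```

```text
16.55 tcp [ 0.4889 -0.0897  0.2405] gap 0.0134 F [2.7 4.5 5.5] T [ 0.859 -0.687 -0.02 ] jaw 21.94 knob est 1.071
```

Emit:
{"method": "carry_out", "body": {
  "motion": [
    {"jaw": -1,"tx": 0,"ty": 0,"tz": 0,"wx": 0,"wy": 0,"wz": 2},
    {"jaw": -1,"tx": 0,"ty": 0,"tz": 0,"wx": 0,"wy": 0,"wz": 2},
    {"jaw": -1,"tx": 0,"ty": 0,"tz": 0,"wx": 0,"wy": 0,"wz": 0}
  ]
}}

```text
clock: 16.92
tcp_pos: [0.489, -0.0896, 0.2405]
orientation: [0.0, 0.588, 0.809, 0.001]
wrist_force: [2.5, 4.8, 4.6]
finger_gap: 0.0134
```

```bash
python3 st.py; sleep 0.1
```

```text
16.93 tcp [ 0.489  -0.0896  0.2405] gap 0.0134 F [2.5 4.8 4.6] T [ 0.904 -0.769 -0.038] jaw 17.95 knob est 1.141
```

Emit:
{"method": "carry_out", "body": {
  "motion": [
    {"jaw": -1,"tx": 0.06,"ty": 0.05,"tz": -0.05,"wx": 0,"wy": 0,"wz": 0},
    {"jaw": -1,"tx": 0,"ty": 0,"tz": 0,"wx": 0,"wy": 0,"wz": 1.5},
    {"jaw": -1,"tx": 0,"ty": 0,"tz": 0,"wx": 0,"wy": 0,"wz": 1.5},
    {"jaw": -1,"tx": 0,"ty": 0,"tz": 0,"wx": 0,"wy": 0,"wz": 0}
  ]
}}

```text
clock: 17.42
tcp_pos: [0.4892, -0.0894, 0.2405]
orientation: [0.0, 0.609, 0.793, -0.0]
wrist_force: [5.5, 0.3, -3.2]
finger_gap: 0.0132
```

```bash
python3 st.py; sleep 0.1
```

```text
17.43 tcp [ 0.4892 -0.0894  0.2405] gap 0.0132 F [ 5.5  0.3 -3.2] T [-0.081 -1.315 -0.035] jaw 14.93 knob est 1.193
```

Emit:
{"method": "carry_out", "body": {
  "motion": [
    {"jaw": -1,"tx": 0,"ty": 0,"tz": 0,"wx": 0,"wy": 0,"wz": 1.5},
    {"jaw": -1,"tx": 0,"ty": 0,"tz": 0,"wx": 0,"wy": 0,"wz": 1.5},
    {"jaw": -1,"tx": 0,"ty": 0,"tz": 0,"wx": 0,"wy": 0,"wz": 0}
  ]
}}

```text
clock: 17.8
tcp_pos: [0.4892, -0.0894, 0.2405]
orientation: [0.0, 0.63, 0.777, -0.0]
wrist_force: [6.1, 0.1, -3.3]
finger_gap: 0.0129
```

```bash
python3 st.py; sleep 0.1
```

```text
17.8 tcp [ 0.4892 -0.0894  0.2405] gap 0.0129 F [ 6.1  0.1 -3.3] T [-0.063 -1.379  0.105] jaw 11.95 knob est 1.245
```

Emit:
{"method": "carry_out", "body": {
  "motion": [
    {"jaw": -1,"tx": 0,"ty": 0,"tz": 0,"wx": 0,"wy": 0,"wz": 1.5},
    {"jaw": -1,"tx": 0,"ty": 0,"tz": 0,"wx": 0,"wy": 0,"wz": 1.5},
    {"jaw": -1,"tx": 0,"ty": 0,"tz": 0,"wx": 0,"wy": 0,"wz": 0}
  ]
}}

```text
clock: 18.18
tcp_pos: [0.4892, -0.0893, 0.2405]
orientation: [0.0, 0.65, 0.76, 0.0]
wrist_force: [4.7, -0.1, -2.5]
finger_gap: 0.013
```

```bash
python3 st.py; sleep 0.1
```

```text
18.18 tcp [ 0.4892 -0.0893  0.2405] gap 0.013 F [ 4.7 -0.1 -2.5] T [-0.088 -1.401  0.267] jaw 8.96 knob est 1.297
```

Torque is rising clearly, from -0.04 to 0.27 N m, so the lobe is bearing. Averaging a few held readings before going further.

Emit:
{"method": "carry_out", "body": {
  "motion": [
    {"jaw": -1,"tx": 0,"ty": 0,"tz": 0,"wx": 0,"wy": 0,"wz": 0}
  ]
}}

```text
clock: 18.3
tcp_pos: [0.4892, -0.0894, 0.2405]
orientation: [0.0, 0.65, 0.76, -0.0]
wrist_force: [5.2, -0.0, -2.7]
finger_gap: 0.013
```

```bash
python3 - <<'E'
from h import *
L=[]
for i in range(8):
    eyes.read_camera("scene"); L.append(get_state()['ft_torque'][2])
print(np.round(L,3),np.mean(L))
cv2.imwrite("pics/scene7.png",eyes.read_camera("scene"))
crop('pics/scene7.png','pics/sc7.png',230,110,320,200,6)
E
python3 st.py
```

```text
[0.174 0.242 0.197 0.208 0.198 0.206 0.19  0.229] 0.20558616346301645
18.75 tcp [ 0.4892 -0.0893  0.2405] gap 0.0133 F [ 4.4 -0.1 -3.9] T [-0.078 -1.354  0.249] jaw 8.97 knob est 1.297
```

View pics/sc7.png

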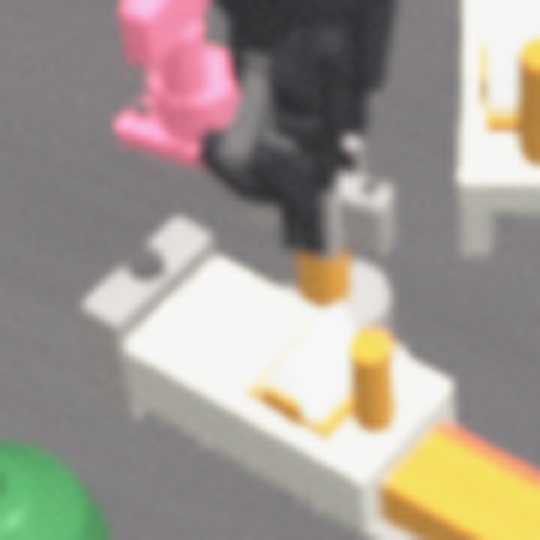

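Average is about 0.21 N m; the target is about 0.28. Turning 1.5° more.

Emit:
{"method": "carry_out", "body": {
  "motion": [
    {"jaw": -1,"tx": 0,"ty": 0,"tz": 0,"wx": 0,"wy": 0,"wz": 0.8},
    {"jaw": -1,"tx": 0,"ty": 0,"tz": 0,"wx": 0,"wy": 0,"wz": 0.7},
    {"jaw": -1,"tx": 0,"ty": 0,"tz": 0,"wx": 0,"wy": 0,"wz": 0},
    {"jaw": -1,"tx": 0,"ty": 0,"tz": 0,"wx": 0,"wy": 0,"wz": 0}
  ]
}}

```text
clock: 19.25
tcp_pos: [0.4893, -0.0893, 0.2405]
orientation: [0.001, 0.659, 0.752, 0.0]
wrist_force: [5.2, 0.1, -4.2]
finger_gap: 0.013
```

```bash
cat > tq.py <<'E'
from h import *
L=[]
for i in range(8):
    eyes.read_camera("scene"); L.append(get_state()['ft_torque'][2])
print(np.round(L,3),np.mean(L))
E
python3 tq.py; python3 st.py
```

```text
[0.331 0.342 0.353 0.375 0.333 0.317 0.327 0.349] 0.3409275883922181
19.65 tcp [ 0.4893 -0.0893  0.2405] gap 0.0135 F [ 5.4 -0.1 -4. ] T [-0.163 -1.426  0.349] jaw 7.49 knob est 1.323
```

Torque is 0.34 N m, which corresponds to roughly 10–14 N of clamping. I'll relieve the side load, then let go.

Emit:
{"method": "carry_out", "body": {
  "motion": [
    {"jaw": -1,"tx": 0,"ty": 0.06,"tz": 0.05,"wx": 0,"wy": 0,"wz": 0},
    {"jaw": -1,"tx": 0,"ty": 0.05,"tz": 0,"wx": 0,"wy": 0,"wz": 0},
    {"jaw": -1,"tx": 0,"ty": 0,"tz": 0,"wx": 0,"wy": 0,"wz": 0}
  ]
}}

```text
clock: 20.02
tcp_pos: [0.4896, -0.0892, 0.2405]
orientation: [0.0, 0.66, 0.752, -0.001]
wrist_force: [-0.4, -2.1, 5.2]
finger_gap: 0.0133
```

```bash
python3 tq.py; python3 st.py
```

```text
[0.402 0.466 0.361 0.403 0.333 0.387 0.393 0.373] 0.38975179720758824
20.43 tcp [ 0.4896 -0.0892  0.2405] gap 0.0134 F [-0.1 -2.   5.5] T [-0.49  -0.333  0.373] jaw 7.46 knob est 1.324
```

Estimates from torque (11–17 N) and from angle since contact (8–15 N) both sit within 5–20 N. Releasing.

Emit:
{"method": "carry_out", "body": {
  "motion": [
    {"jaw": -0.6,"tx": 0,"ty": 0,"tz": 0,"wx": 0,"wy": 0,"wz": 0},
    {"jaw": -0.4,"tx": 0,"ty": 0,"tz": 0,"wx": 0,"wy": 0,"wz": 0},
    {"jaw": -0.3,"tx": 0,"ty": 0,"tz": 0,"wx": 0,"wy": 0,"wz": 0},
    {"jaw": -0.3,"tx": 0,"ty": 0,"tz": 0,"wx": 0,"wy": 0,"wz": 0},
    {"jaw": -0.3,"tx": 0,"ty": 0,"tz": 0,"wx": 0,"wy": 0,"wz": 0},
    {"jaw": -0.3,"tx": 0,"ty": 0,"tz": 0,"wx": 0,"wy": 0,"wz": 0}
  ]
}}

```text
clock: 21.18
tcp_pos: [0.4899, -0.0889, 0.2401]
orientation: [-0.0, 0.66, 0.752, -0.0]
wrist_force: [-0.3, -0.3, -0.6]
finger_gap: 0.0298
```

```bash
python3 tq.py; python3 st.py
```

```text
[-0.011  0.008 -0.006  0.018  0.023  0.045 -0.034  0.014] 0.007015096301984042
21.57 tcp [ 0.49   -0.0889  0.2402] gap 0.0301 F [0.2 0.7 0.6] T [ 0.007 -0.043  0.014] jaw 7.48 knob est 1.323
```

Free of the knob, with the torque bias about 0. Lifting straight up and moving clear to look.

Emit:
{"method": "carry_out", "body": {
  "motion": [
    {"jaw": -0.3,"tx": 0,"ty": 0,"tz": -1,"wx": 0,"wy": 0,"wz": 0},
    {"jaw": -0.3,"tx": 0,"ty": 0,"tz": -2,"wx": 0,"wy": 0,"wz": 0},
    {"jaw": -0.3,"tx": 0,"ty": 0,"tz": -4,"wx": 0,"wy": 0,"wz": 0},
    {"jaw": -0.3,"tx": 0,"ty": 0,"tz": -4,"wx": 0,"wy": 0,"wz": 0},
    {"jaw": -0.3,"tx": 4.5,"ty": 0,"tz": 0,"wx": 0,"wy": 0,"wz": 0},
    {"jaw": -0.3,"tx": 4.5,"ty": 0,"tz": 0,"wx": 0,"wy": 0,"wz": 0},
    {"jaw": -0.3,"tx": 4.5,"ty": 0,"tz": 0,"wx": 0,"wy": 0,"wz": 0},
    {"jaw": -0.3,"tx": 4.5,"ty": 0,"tz": 0,"wx": 0,"wy": 0,"wz": 0},
    {"jaw": -0.3,"tx": 4.5,"ty": 0,"tz": 0,"wx": 0,"wy": 0,"wz": 0},
    {"jaw": -0.3,"tx": 4.5,"ty": 0,"tz": 0,"wx": 0,"wy": 0,"wz": 0},
    {"jaw": -0.3,"tx": 4.5,"ty": 0,"tz": 0,"wx": 0,"wy": 0,"wz": 0},
    {"jaw": -0.3,"tx": 0,"ty": 0,"tz": 0,"wx": 0,"wy": 0,"wz": 0}
  ]
}}

```text
clock: 23.08
tcp_pos: [0.4483, 0.2258, 0.3509]
orientation: [0.0, 0.658, 0.753, 0.001]
wrist_force: [0.6, -0.8, -0.1]
finger_gap: 0.0298
```

```bash
python3 - <<'E'
from h import *
for n in ("scene","top"): cv2.imwrite(f"pics/{n}8.png",eyes.read_camera(n))
crop('pics/top8.png','pics/tc8.png',330,180,420,255,8)
E
```

```text
(no output)
```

View pics/tc8.png

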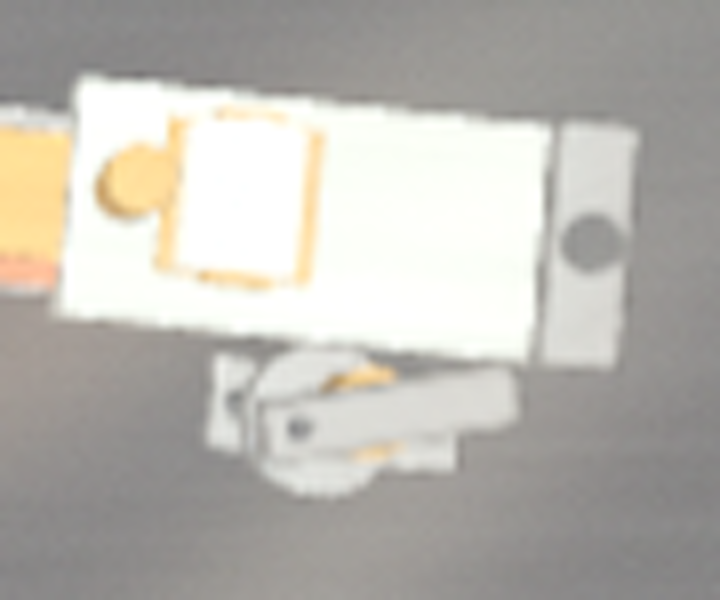

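View pics/scene8.png

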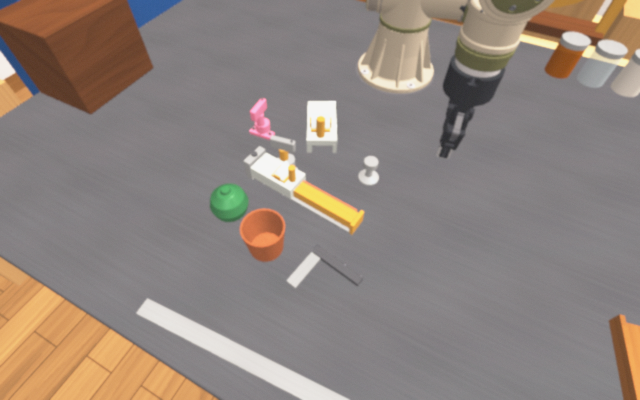

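```bash
python3 - <<'E'
from h import *
def t(u,v,z): return world('top',(330+u/8,180+v/8),z)
y=np.array([.1175,.9931,0])
a,b=t(517,394,.094),t(264,434,.094); d=b-a
print('bar',(a+b)/2,np.linalg.norm(d),np.degrees(np.arctan2(d[1],d[0])),'dot',t(299,429,.094))
c=[t(*p,.044) for p in((80,77),(552,125),(530,362),(57,316))]; n=(c[1]+c[2])/2
print('carr',sum(c)/4,n,[np.degrees(np.arctan2(*(q-p)[[1,0]])) for p,q in((c[0],c[1]),(c[3],c[2]))],'gap',(n-np.array([.5255,-.1346,0]))@y)
ia,ib=cv2.imread('pics/top0.png'),cv2.imread('pics/top8.png')
print([ (cv2.absdiff(ia,ib)[y0:y1,x0:x1].max(2)>60).sum() for x0,y0,x1,y1 in((225,100,300,160),(305,95,360,155),(365,120,415,170),(260,250,295,285))])
E
python3 st.py
```

```text
bar [ 0.48708754 -0.09039249  0.094     ] 0.05574465300027141 97.70841688067918 dot [ 0.48426704 -0.07038195  0.094     ]
carr [ 0.53227598 -0.08028506  0.044     ] [ 0.52582346 -0.1350793   0.044     ] [np.float64(-96.77573226741995), np.float64(-96.65636750888613)] gap -0.0004379872286758386
[np.int64(0), np.int64(0), np.int64(0), np.int64(0)]
23.18 tcp [0.4488 0.2236 0.3506] gap 0.0298 F [-0.3 -0.3 -0.3] T [ 0.002 -0.055 -0.008] jaw 7.55 knob est 1.322
```

The bar stayed where I left it (97.7° against 97.5° at release). The carriage is square on the rail with no measurable gap at the stop, and the bystanders haven't moved. Handing in.

```bash
python3 -c "
from h import *
print(env.hand_in())"
```

```text
the job is handed in; nothing more can be done
None
```

I slid the carriage home against the end stop, clamped it with the cam, let go and handed the job in at about 23 s. The hand-in reports no verdict.

**Slide:** I pushed the post with closed fingers. Sliding took about 2 N, and I stopped when the push against the stop had built up to about 7 N.

**Clamp:** I gripped the knob bar and turned it clockwise from about 0.41 to 1.32 rad. The torque began to rise at about 1.2 rad and read 0.34–0.39 N m just before release.

**Last checks:**
- **Position:** the nose gap measured −0.4 mm, which is zero within the calibration error, and the carriage is square to the rail.
- **Knob:** its bar stayed at 97.7° after release, against 97.5° when held.
- **Surroundings:** the picture around all four bystanders is unchanged, and the arm is clear of everything.

**Clamping force:** I could not measure this directly. The torque suggests about 11–17 N and the angle turned since contact about 8–15 N. Both are inside the 5–20 N limits but probably somewhat above the 10 N aimed for. The torque also rose more steeply over the last 1.5° than the description predicts, and rose again (0.34 to 0.39) when I eased the side load, so treat the estimate as rough.

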